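# Hold a bone specimen block against fence and bed for drilling

### The arm

A 7-joint arm with a two-finger parallel gripper is mounted at the origin on the work surface. World frame = base frame: x ahead of the robot, y to its left, z up, the work surface at z = 0. Lengths are in m, angles in rad, forces in N, time in s.
With the tool pointing down it reaches from about 0.425 to 0.925 m from the base axis. Payload 6.8 kg.
Tool frame: the origin (TCP) lies at the very end of the fingers, on their centre line; the grasp point (between the pads) lies 19 mm behind it; z points along the fingers, y is the line along which they close (so a half turn about z gives the same grasp; the last joint's range is limited). The gripper opens to 85 mm and grips with 20 to 120 N. Pads are 22 mm wide; open, the fingers measure 114 mm over their backs; the gripper's body (76 mm by 85 mm) begins 54 mm behind the grasp point. The pads swing forward as they close: fully open they stand 13 mm farther back than shut.
Start: joints at [1.221, 0.477, 0.022, 1.555, -0.011, 1.109, -0.083], TCP at [0.162, -0.655, 0.198] pointing down, gripper open.
Joint ranges: [-2.96, 2.96], [-0.34, 2.1], [-1.41, 1.46], [0.24, 2.44], [-1.37, 4.51], [0.17, 1.92], [-2.96, 2.96]. Speed limits (rad/s): [2.39, 2.39, 3.14, 3.14, 3.14, 3.14, 3.14].

### API

Orientations are given as a unit quaternion [w, x, y, z].
In Python, from station import get_obs, read_camera, hand_in gives the robot as it stands.
- The arm moves only by the tool arm_command, never from a script. Its argument "commands" is one flat list of numbers, 7 for each row, row after row: the shift along the tool's x, y, z in m, then the turn, a rotation vector about the tool's x, y, z in degrees, then the opening, from 0 (shut) to 1 (fully open). In form: [tx, ty, tz, rx, ry, rz, fingers, tx, ty, tz, rx, ry, rz, fingers, ...]. A call has 1 to 8 rows; each row is the pose to reach, as a shift and turn from the pose commanded when the call began, along the tool's axes at that moment; what a row does not reach only later rows make up. A row lasts 1/10 s, in which the tool goes at most 50 mm and 8.59 degrees, less where a joint would pass 70% of its speed; a pose out of reach is approached as far as the arm can. A call with a gripper value outside its range is refused whole. The fingers move at their own pace and stop on an object; "force" is the grip in N (left out, the last holds). Time passes only in rows, so rows that repeat a pose let the fingers close. It gives the time, the measured TCP pose, the force, the opening and the grip force at its end, in the units of the state.
- get_obs(): the state, without advancing time (a new reading comes with each control period).
- read_camera(name): name is "scene" or "top" or "wrist"; returns a dict with "img" (384x512x3 uint8, red, green, blue), "camera_matrix" (3x3 intrinsics, pixels), "pose" (4x4, takes a point from camera to world coordinates). Camera axes: x right, y down, z forward; pixel columns grow to the right and rows downward; lengths in m; the calibration is good to about 2 mm. The wrist camera is an equidistant fisheye: a pixel r from the principal point sees the ray r / f radians off the axis. A picture is of the moment at which its call begins. There is no depth.
- hand_in(): hands the job in; it is judged then, once.
The state is a dict: "t": time; "q": joint angles; "joint_vel": joint speeds; "joint_torque": joint torques, N m; "eef_pos": TCP position; "tool_rot": TCP orientation; "contact_force": force on the tool from outside, world axes, zero at the start; "torque": the same for the moment, N m; "gripper_width": opening from 0.0 (shut) to 1.0 (fully open); "grasp_force": force on a finger pad.
Only numpy, scipy, OpenCV 4.12 (cv2) and the standard library are available. Lean on these libraries where they do the work, as an engineer would, in place of code of your own. Each camera call takes 0.05 s, during which the arm holds its last target. There are 200 camera calls.

### The job

Fetch the bone specimen block with the green cassette and set it down, without dropping it, on the drilling board: sloped label end away from the fence, the opposite end flush against the fence and its side flush against the stop block. Then hold it there for drilling with one firm diagonal push of the fingertips, about 10 newtons, that presses it against the fence and down on the bed together; your program finishes while still holding it so. Leave the other things on the bench where they are.

Things in the scene. Friction and masses are not known exactly. Their poses are not given: they have to be found in the camera images.
- green_block_center (a point): centre (half-way up) of the green block: a bone specimen cast in amber resin in a green plastic cassette. 75 mm long (its x), 52 mm wide (its y), 22 mm high, about 0.11 kg, loose, lying flat on the blue pad. Its -x end is sloped: from the bottom the end wall stands upright for 12 mm, then a green face with a white paper label leans back at 45 deg and reaches the top 10 mm further in. The other three sides are upright. Smooth: it slides easily on the board (friction about 0.3)
- green_label (a point): centre of the green block's sloped label face: 32.5 mm towards the block's -x and 6 mm above its centre; the outward normal of this face is half-way between the block's -x and up
- bed: aluminium bed of the drilling board, fixed, 190 mm (x) by 240 mm (y), on short feet; origin on the table under its middle, its smooth top is 16 mm above the origin. The fence stands across its +x end
- fence: upright grey and steel fence across the far end of the bed, fixed, 18 mm thick (x), 240 mm long (y), 34 mm high above the bed; origin in the middle of its foot, on the bed's top, 69 mm along +x of the bed's origin; same axes as the bed
- fence_face (a point): middle of the fence's working face (it looks to the bed's -x), 17 mm above the bed's top
- stop: black stop block with a steel thumbscrew, clamped (fixed) on the bed against the fence, 50 mm (x) by 24 mm (y) by 18 mm high, thumbscrew up to 32 mm; origin at the middle of its underside on the bed's top; same axes as the bed. A seated block reaches 25 mm further from the fence than the stop. Its place along the fence varies
- stop_face (a point): middle of the stop block's working face, which looks to the bed's +y, 9 mm above the bed's top: the block's side bears against this face
- green_block: the green block as a body, origin at the middle of its underside, same axes as its centre
- white_block_center (a point): the like block on a white cassette, same shape and size, loose; bystander; point at its centre, half-way up
- yellow_block_center (a point): the like block on a yellow cassette, same shape and size, loose; bystander; point at its centre, half-way up
- red_rack_center (a point): long red tube rack, 60 x 210 mm, 34 mm high, clear tubes standing up to 56 mm; bystander; point at its centre, half-way up
- white_rack_center (a point): long white tube rack, 65 x 250 mm, 30 mm high, green-capped tubes standing up to 52 mm; bystander beyond the drilling board; point at its centre, half-way up
- blue_rack_center (a point): blue rack, 125 x 85 x 45 mm; bystander; point at its centre, half-way up
- petri_stack_center (a point): stack of three yellowish culture dishes, 91 mm across, 45 mm high; bystander beyond the drilling board; point at its centre, half-way up
- handpiece_center (a point): grey cradle 50 x 100 mm with a steel drill handpiece 150 mm long lying in it, 59 mm high over all; bystander; point 20 mm above the middle of its foot
- beaker_center (a point): clear beaker, 90 mm across, 110 mm high; bystander; point at its centre, half-way up

How it is judged:
On the way:
1. the green block lies flat on the bed of the drilling board (z of green_block_center in the frame of bed below 0.0295 m and angle between green_block_center's own z axis and vertical below 0.06 rad and contact force between green_block and bed above 0.3 N), for 0.2 s.
At the end, for the whole second after the job is handed in: Block flat on the bed (2 deg), square to the fence (2.3 deg), label end away from it, other end within 2.5 mm of the fence, side within 2.5 mm of the stop, at rest; fingers push it with over 4 N so that it bears on the fence with over 2.5 N and on the bed with over 3.5 N through the last second (x of green_block_center in the frame of fence above -0.049 m and y of green_block_center in the frame of stop between 0.03 and 0.0405 m and x of green_label in the frame of fence below -0.07 m and z of green_block_center in the frame of bed below 0.0285 m and angle between green_block_center's own z axis and vertical below 0.035 rad and angle between the x axis of green_block_center and the x axis of fence, either way round below 0.04 rad and contact force between green_block and fence above 2.5 N and contact force between green_block and bed above 3.5 N and contact force between the fingers and green_block above 4 N and linear speed of green_block below 0.01 m/s); the arm keeps its last pose, push and grip.
It fails at once if the green block is let go in the air and dropped (height (world z) of green_block_center above 0.055 m and contact force between anything else and green_block below 0.001 N).
It fails at once if another specimen block is moved by more than 20 mm (distance of any of white_block_center, yellow_block_center from where it was at the start of the episode above 0.02 m).
It fails at once if a tube rack or the culture dishes is moved by more than 20 mm (distance of any of red_rack_center, white_rack_center, blue_rack_center, petri_stack_center from where it was at the start of the episode above 0.02 m).
It fails at once if the handpiece or the beaker is moved by more than 20 mm (distance of any of handpiece_center, beaker_center from where it was at the start of the episode above 0.02 m).
It also fails if it takes over 51 s, if anything falls off the work surface, if the arm or the gripper's body presses on something with over 40 N, if the wrist force passes 120 N, or if a joint passes its speed limit or range.

## Working session

There is one attempt and no reset: what is moved stays moved. The work goes in short steps, Python scripts to look and compute and a tool call to move; the robot and the scene stay as the last step left them, time stands still between calls to the robot, and variables do not carry over. Pictures are saved under pics/ and viewed, at most 10 in all, crops included, and the job is handed in when it is done.

Besides the shell and the picture viewer there is one more tool, called after "Request:" in YAML: its name, and indented under it one key for each argument. arm_command: Moves the arm, as the interface text tells. Its arguments: {"type":"object","properties":{"commands":{"type":"array","items":{"type":"number"}},"force":{"type":"number"}},"required":["commands"]}

```bash
mkdir -p pics
cat > h.py <<'E'
import numpy as np, cv2
from scipy.spatial.transform import Rotation as R
from station import get_obs, read_camera
def save(c,n): cv2.imwrite(f'pics/{n}.png',c['img'][:,:,::-1])
def ray(c,u,v,fish=False):
    K=c['camera_matrix']; x=(u-K[0,2])/K[0,0]; y=(v-K[1,2])/K[1,1]
    if fish:
        r=np.hypot(x,y); s=np.sinc(r/np.pi); d=np.array([x*s,y*s,np.cos(r)])
    else: d=np.array([x,y,1.])
    return c['pose'][:3,3], c['pose'][:3,:3]@(d/np.linalg.norm(d))
def onz(c,u,v,z,fish=False):
    o,d=ray(c,u,v,fish); return o+d*(z-o[2])/d[2]
def tri(rays):
    A=sum(np.eye(3)-np.outer(d,d) for o,d in rays); b=sum((np.eye(3)-np.outer(d,d))@o for o,d in rays)
    p=np.linalg.solve(A,b); return p,[np.linalg.norm(np.cross(p-o,d)) for o,d in rays]
E
python3 - <<'E'
from h import *
cs=[read_camera(n) for n in('scene','top','wrist')]
for n,c in zip('stw',cs): print(n,c['camera_matrix'].tolist(),c['pose'].round(3).tolist())
a=np.hstack([cs[0]['img'],cs[1]['img']]);
save(cs[0],'scene0');save(cs[1],'top0');save(cs[2],'wrist0')
print(get_obs())
E
```

```text
s [[382.26797798401947, 0.0, 256.0588500988602], [0.0, 382.26797798401947, 190.59768438788788], [0.0, 0.0, 1.0]] [[0.844, 0.302, -0.443, 1.094], [0.536, -0.454, 0.712, -0.737], [0.014, -0.838, -0.545, 0.672], [0.0, 0.0, 0.0, 1.0]]
t [[413.7818958337602, 0.0, 249.47483067323088], [0.0, 413.7818958337602, 189.16793928851314], [0.0, 0.0, 1.0]] [[-0.002, -0.997, 0.082, 0.455], [-1.0, 0.002, 0.004, 0.037], [-0.004, -0.082, -0.997, 1.511], [0.0, 0.0, 0.0, 1.0]]
w [[297.3186396354542, 0.0, 254.21835437770144], [0.0, 297.3186396354542, 193.0149326187468], [0.0, 0.0, 1.0]] [[0.241, -0.917, -0.319, 0.243], [-0.97, -0.229, -0.077, -0.635], [-0.002, 0.328, -0.945, 0.372], [0.0, 0.0, 0.0, 1.0]]
{'t': 0.15, 'q': array([ 1.22090502,  0.47762702,  0.02242633,  1.55616571, -0.01151783,
        1.1093215 , -0.08309644]), 'joint_vel': array([-0.00019466, -0.00268781,  0.0009482 , -0.00310281, -0.00011348,
        0.00078495, -0.00106768]), 'joint_torque': array([ 3.35578290e-03, -5.96925509e+01,  1.61030531e+00, -2.81489807e+01,
        1.26025084e-02,  6.54526186e-03, -2.50390684e-05]), 'eef_pos': array([ 0.16145754, -0.65491024,  0.19746415]), 'tool_rot': array([-6.81536528e-04,  9.92704200e-01,  1.20573160e-01, -1.42124847e-04]), 'contact_force': array([ 0.01637589, -0.2038089 ,  0.89352314]), 'torque': array([ 0.00159716, -0.024563  ,  0.0234681 ]), 'grasp_force': 0.0, 'gripper_width': 1.0026031467198933}
```

View pics/scene0.png

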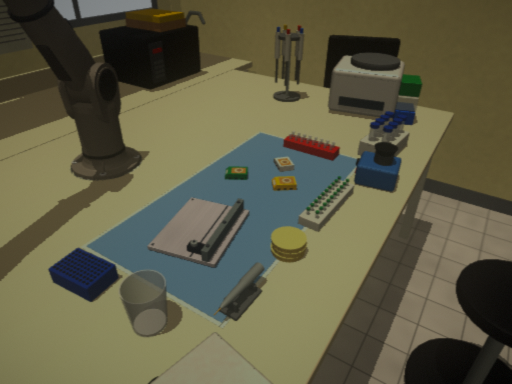

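View pics/top0.png

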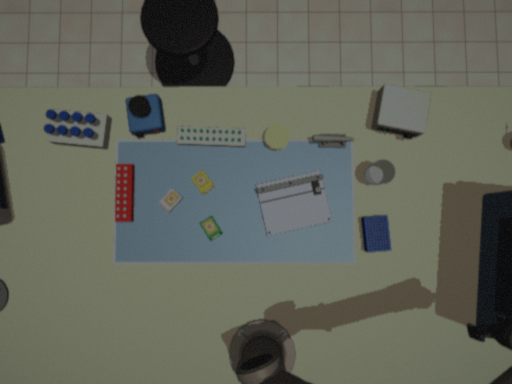

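View pics/wrist0.png

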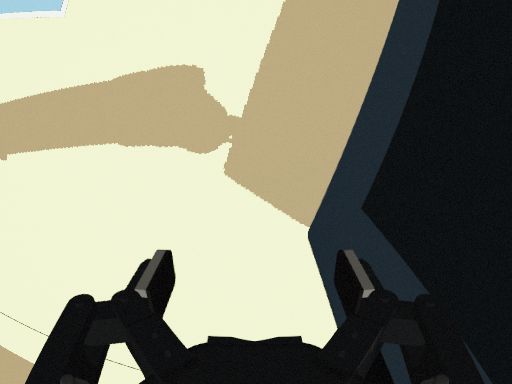

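The scene view shows the green block at (237,173), the board at about (200,230) with the fence on its far side, and the stop at about (205,243). The top view shows the green block at (211,228), white at (171,200), yellow at (203,182), the bed at about (294,205), and the stop/thumbscrew at (316,186). The wrist camera sees none of these yet. Next I'll get coarse positions from two views.

Run:
```python
from h import *
T=read_camera('top');S=read_camera('scene')
def blob(c,box):
    x0,y0,x1,y1=box; im=c['img'][y0:y1,x0:x1]; h=cv2.cvtColor(im,cv2.COLOR_RGB2HSV)
    m=cv2.inRange(h,(45,100,30),(80,255,255)); p=cv2.findNonZero(m)
    r=cv2.minAreaRect(cv2.convexHull(p)); return np.array(r[0])+(x0,y0),r[1:],len(p)
t=blob(T,(190,205,235,250)); s=blob(S,(215,155,260,190)); print(t,s)
print('green tri',tri([ray(T,*t[0]),ray(S,*s[0])]), onz(T,*t[0],.015))
# bed bright plate in top
im=T['img'];crop=im[165:245,245:340]
h=cv2.cvtColor(crop,cv2.COLOR_RGB2HSV); m=cv2.inRange(h,(0,0,90),(25,60,255))|cv2.inRange(h,(140,0,90),(180,60,255))
n,l,st,ce=cv2.connectedComponentsWithStats(m);k=1+st[1:,4].argmax()
r=cv2.minAreaRect(cv2.findNonZero((l==k).astype('uint8'))); print(r)
for q in cv2.boxPoints(r)+(245,165): print(q,onz(T,*q,.016).round(3))
print('thumb',onz(T,316,186,.04))
for n,u,v in(('white',171,200),('yellow',203,182)): print(n,onz(T,u,v,.02))
```

```text
(array([210.64706039, 227.91176414]), ((19.37933921813965, 13.891385078430176), 59.036251068115234), 97) (array([236. , 172.5]), ((13.0, 22.0), 90.0), 176)
green tri (array([0.43906782, 0.18335865, 0.01102817]), [np.float64(0.0006413126776991672), np.float64(0.0006413126776994422)]) [0.4386011  0.18258309 0.015     ]Traceback (most recent call last):
  File "<stdin>", line 12, in <module>
ValueError: attempt to get argmax of an empty sequence
```

Request:
arm_command:
  commands: [0.43, -0.414, -0.063, 0, 0, 0, 1, 0.43, -0.414, -0.063, 0, 0, 0, 1, 0.43, -0.414, -0.063, 0, 0, 0, 1, 0.43, -0.414, -0.063, 0, 0, 0, 1, 0.43, -0.414, -0.063, 0, 0, 0, 1, 0.43, -0.414, -0.063, 0, 0, 0, 1, 0.43, -0.414, -0.063, 0, 0, 0, 1, 0.43, -0.414, -0.063, 0, 0, 0, 1]

```text
t: 1.05
eef_pos: [0.3745, -0.3171, 0.2406]
tool_rot: [0.0, 0.993, 0.121, 0.0]
contact_force: [0.9, -0.0, 0.1]
gripper_width: 1.001
grasp_force: 0.0
```

Request:
arm_command:
  commands: [0.135, -0.13, -0.02, 0, 0, 0, 1, 0.135, -0.13, -0.02, 0, 0, 0, 1, 0.135, -0.13, -0.02, 0, 0, 0, 1, 0.135, -0.13, -0.02, 0, 0, 0, 1, 0.135, -0.13, -0.02, 0, 0, 0, 1, 0.135, -0.13, -0.02, 0, 0, 0, 1]

```text
t: 1.65
eef_pos: [0.4739, -0.1597, 0.2601]
tool_rot: [0.0, 0.993, 0.122, -0.0]
contact_force: [-0.4, -0.3, -0.0]
gripper_width: 1.0
grasp_force: 0.0
```

Run:
```python
from h import *
W=read_camera('wrist');save(W,'w1');np.savez('w1',**W);print(get_obs()['eef_pos'],W['pose'].round(3).tolist())
```

```text
[ 0.47325651 -0.16099779  0.25998851] [[0.243, -0.916, -0.318, 0.556], [-0.97, -0.23, -0.08, -0.14], [-0.0, 0.328, -0.945, 0.435], [0.0, 0.0, 0.0, 1.0]]
```

View pics/w1.png

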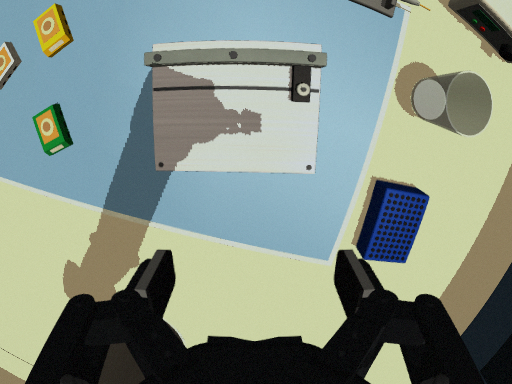

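The wrist view shows the green block at (52,128) with its label end at the bottom (55,147), towards the robot. The bed's front corners are at about (157,168) and (313,172), the fence's lower edge is near row 66, and the black stop covers columns 291-310, rows 66-101. Now I'll extract lines.

```bash
cat >> h.py <<'E'
def green(c,z=.012):
    h=cv2.cvtColor(c['img'],cv2.COLOR_RGB2HSV); m=cv2.inRange(h,(45,120,40),(80,255,255))
    n,l,st,ce=cv2.connectedComponentsWithStats(m);k=1+st[1:,4].argmax()
    p=cv2.convexHull(cv2.findNonZero((l==k).astype('uint8'))).reshape(-1,2)
    P=np.array([onz(c,*q,z,True)[:2] for q in p],np.float32)
    r=cv2.minAreaRect(P*1000); b=cv2.boxPoints(r); e=[b[1]-b[0],b[2]-b[1]]; e=max(e,key=np.linalg.norm); e=e*np.sign(e[0])
    return np.array(r[0])/1000,r[1],np.degrees(np.arctan2(e[1],e[0])),p
E
python3 - <<'E'
from h import *
W=dict(np.load('w1.npz'))
for z in(.005,.012,.02): print(z,green(W,z)[:3])
im=W['img'];a=cv2.resize(im[35:115,140:340],None,fx=4,fy=4,interpolation=cv2.INTER_CUBIC);cv2.imwrite('pics/c1.png',a[:,:,::-1])
for n,u,v,z in(('bl',157,168,.016),('br',313,172,.016),('stopBL',291,101,.016),('stopTL',291,66,.016),('fenceL',146,66,.016),('fenceR',326,66,.016)): print(n,onz(W,u,v,z,True).round(4))
E
```

```text
0.005 (array([0.43741379, 0.18856421]), (79.31777954101562, 68.70928955078125), np.float32(31.825674))
0.012 (array([0.43933905, 0.1832254 ]), (78.02735137939453, 67.59144592285156), np.float32(31.825686))
0.02 (array([0.44153943, 0.1771239 ]), (76.55252838134766, 66.31389617919922), np.float32(31.825705))
bl [ 0.4175 -0.0231  0.016 ]
br [ 0.4676 -0.2511  0.016 ]
stopBL [ 0.5588 -0.1916  0.016 ]
stopTL [ 0.6069 -0.1789  0.016 ]
fenceL [0.5637 0.0226 0.016 ]
fenceR [ 0.6214 -0.2265  0.016 ]
```

View pics/c1.png

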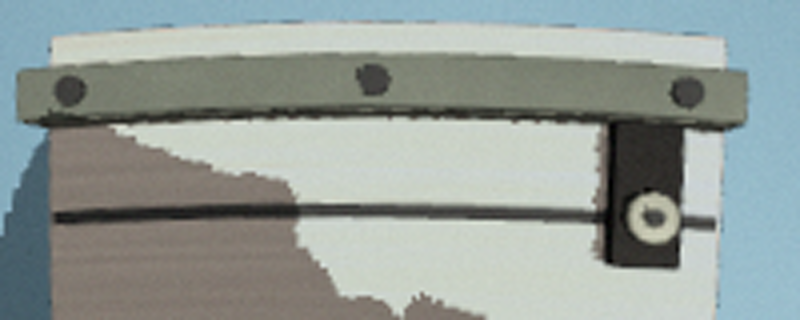

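Request:
arm_command:
  commands: [0.049, -0.342, 0.11, 0, 0, -18, 1, 0.049, -0.342, 0.11, 0, 0, -18, 1, 0.049, -0.342, 0.11, 0, 0, -18, 1, 0.049, -0.342, 0.11, 0, 0, -18, 1, 0.049, -0.342, 0.11, 0, 0, -18, 1, 0.049, -0.342, 0.11, 0, 0, -18, 1, 0.049, -0.342, 0.11, 0, 0, -18, 1, 0.049, -0.342, 0.11, 0, 0, -18, 1]

```text
t: 2.5
eef_pos: [0.4379, 0.1867, 0.149]
tool_rot: [-0.001, 0.961, 0.276, -0.001]
contact_force: [0.5, -0.0, -0.3]
gripper_width: 1.0
grasp_force: 0.0
```

Request:
arm_command:
  commands: [0, 0, 0, 0, 0, 0, 1, 0, 0, 0, 0, 0, 0, 1]

```text
t: 2.7
eef_pos: [0.4399, 0.1812, 0.15]
tool_rot: [0.001, 0.962, 0.273, -0.0]
contact_force: [0.6, 0.3, 0.9]
gripper_width: 1.001
grasp_force: 0.0
```

Run:
```python
from h import *
W=read_camera('wrist');save(W,'w2');np.savez('w2',**W);o=get_obs();print(o['eef_pos'],R.from_quat(o['tool_rot'],scalar_first=True).as_matrix().round(3).tolist())
for z in(.005,.012,.02): print(z,green(W,z)[:3])
print(green(W)[3].tolist())
```

```text
[0.44016449 0.18090899 0.15022399] [[0.851, 0.525, 0.0], [0.525, -0.851, -0.001], [-0.001, 0.001, -1.0]]
0.005 (array([0.4389339 , 0.18191705]), (77.4832763671875, 54.75566864013672), np.float32(31.825132))
0.012 (array([0.44052539, 0.18287137]), (75.78839874267578, 53.55791473388672), np.float32(31.825138))
0.02 (array([0.4423443 , 0.18396204]), (73.85135650634766, 52.189056396484375), np.float32(31.82518))
[[278, 153], [277, 193], [276, 201], [275, 203], [231, 203], [230, 202], [229, 187], [228, 148], [228, 140], [229, 138], [230, 137], [245, 136], [251, 136], [277, 137], [278, 139]]
```

View pics/w2.png

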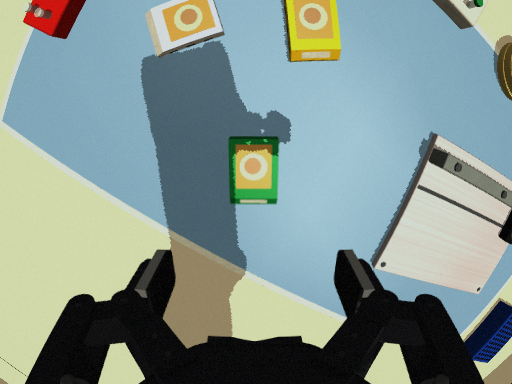

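The wrist view shows the green block at (254,170), aligned with the fingers, with its label end at (254,201). Two-view positions agree at z≈12 mm. Next I'll work out its ends and fit the bed lines.

Run:
```python
from h import *
W=dict(np.load('w2.npz'));V=dict(np.load('w1.npz'))
a=onz(W,254,203.5,.012,True);b=onz(W,254,136,0,True);print(a,b,(a+b)/2,np.linalg.norm((a-b)[:2]))
# fence foot line: per-column gradient dark->bright near row 60-70 in w1
g=cv2.cvtColor(V['img'],cv2.COLOR_RGB2GRAY).astype(float);g=cv2.GaussianBlur(g,(3,3),0)
def fit(P):
    P=np.array(P,np.float32); 
    vx,vy,x,y=cv2.fitLine(P*1000,cv2.DIST_HUBER,0,.01,.01).ravel(); return np.array([vx,vy]),np.array([x,y])/1000
P=[]
for u in list(range(180,285,3)):
    r=np.diff(g[56:76,u]); P.append(onz(V,u,56.5+r.argmax(),.016,True)[:2])
d,p=fit(P);print('fence',p,np.degrees(np.arctan2(d[1],d[0]))); 
P=[]
for u in range(170,300,4):
    h=cv2.cvtColor(V['img'],cv2.COLOR_RGB2HSV)[155:190,u]; m=(h[:,1]>70)&(h[:,0]>90)
    P.append(onz(V,u,155-.5+m.argmax(),.014,True)[:2])
d2,p2=fit(P);print('bedfront',p2,np.degrees(np.arctan2(d2[1],d2[0])),'dist front-fence',np.cross(d,p2-p))
P=[]
for v in range(70,99,2):
    r=np.diff(g[v,280:300]);k=r.argmin();P.append(onz(V,280.5+k,v,.016,True)[:2])
d3,p3=fit(P);print('stop',p3,np.degrees(np.arctan2(d3[1],d3[0])))
```

```text
[0.40836187 0.16172843 0.012     ] [0.47177314 0.20106653 0.        ] [0.44006751 0.18139748 0.006     ] 0.07462221368738771
fence [ 0.58774483 -0.09393016] -77.295044
bedfront [ 0.44972596 -0.13889791] -65.79147 dist front-fence -0.14452934
stop [ 0.584487   -0.18447737] 13.323546<stdin>:17: DeprecationWarning: Arrays of 2-dimensional vectors are deprecated. Use arrays of 3-dimensional vectors instead. (deprecated in NumPy 2.0)
```

Request:
arm_command:
  commands: [0.002, -0.002, 0.05, 0, 0, 0, 1, 0.002, -0.002, 0.1, 0, 0, 0, 1, 0.002, -0.002, 0.125, 0, 0, 0, 1, 0.002, -0.002, 0.136, 0, 0, 0, 1, 0.002, -0.002, 0.142, 0, 0, 0, 1, 0.002, -0.002, 0.146, 0, 0, 0, 1, 0.002, -0.002, 0.146, 0, 0, 0, 1]

```text
t: 3.45
eef_pos: [0.4411, 0.1861, 0.005]
tool_rot: [0.0, 0.962, 0.274, 0.001]
contact_force: [0.4, -0.8, 0.6]
gripper_width: 1.001
grasp_force: 0.0
```

Request:
arm_command:
  commands: [0, 0, 0, 0, 0, 0, 0.5, 0, 0, 0, 0, 0, 0, 0.5, 0, 0, 0, 0, 0, 0, 0.4, 0, 0, 0, 0, 0, 0, 0.4, 0, 0, 0, 0, 0, 0, 0.4, 0, 0, 0, 0, 0, 0, 0.4]
  force: 40

```text
t: 4.05
eef_pos: [0.4401, 0.1862, 0.0042]
tool_rot: [-0.0, 0.962, 0.274, -0.0]
contact_force: [0.6, 0.3, -0.4]
gripper_width: 0.402
grasp_force: 0.0
```

Run:
```python
from h import *
W=read_camera('wrist');a=cv2.resize(W['img'][180:384,130:400],None,fx=2.5,fy=2.5);cv2.imwrite('pics/w3.png',a[:,:,::-1]);np.savez('w3',**W);o=get_obs();print(o['gripper_width'],o['grasp_force'],o['contact_force'])
```

```text
0.39562348118461305 0.0 [ 0.28876488 -0.09722312  0.03395615]
```

View pics/w3.png

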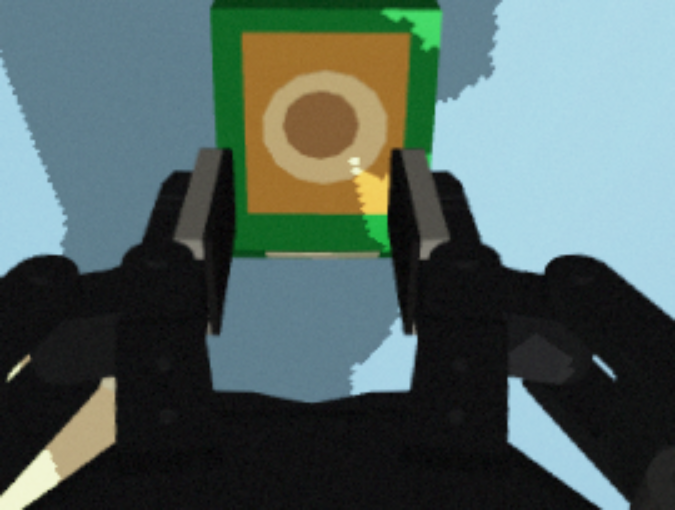

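The crop shows the block spanning crop rows 10-255, with the pads at columns 230 and 392. That gap is narrower than the block, so the pads seem to have missed it. I'll compare the TCP and block positions.

Run:
```python
from h import *
W=dict(np.load('w3.npz'));o=get_obs()
def proj(c,P):
    q=c['pose'][:3,:3].T@(P-c['pose'][:3,3]);th=np.arctan2(np.hypot(*q[:2]),q[2]);K=c['camera_matrix'];s=th/np.hypot(*q[:2]);return np.array([q[0]*s*K[0,0]+K[0,2],q[1]*s*K[1,1]+K[1,2]])
crop=lambda P:((proj(W,np.array(P))-[130,180])*2.5).round()
p=o['eef_pos'];Rm=R.from_quat(o['tool_rot'],scalar_first=True).as_matrix();print(p,W['pose'][:3,3])
print('tcp',crop(p))
for z in(0,-.01,-.02,-.03): print(z,crop(p+Rm@[0,.017,z]),crop(p+Rm@[0,-.017,z]), crop(p+Rm@[0.011,.017,z]))
c=np.array([.4403,.1822,0]);B=np.array([[.85,-.527,0],[.527,.85,0],[0,0,1]])
for l in([.0375,.026,.022],[.0375,-.026,.022],[.0375,.026,0],[-.0275,.026,.022],[-.0275,-.026,.022],[-.0375,.026,.012],[-.0375,-.026,.012]): print(l,crop(c+B@l))
```

```text
[0.44007249 0.18618194 0.00417993] [0.51168898 0.23046226 0.17931471]
tcp [310. 118.]
0 [375. 117.] [245. 117.] [376.  79.]
-0.01 [378. 135.] [242. 134.] [380.  95.]
-0.02 [381. 154.] [238. 154.] [383. 112.]
-0.03 [385. 175.] [234. 175.] [387. 131.]
[0.0375, 0.026, 0.022] [209.   7.]
[0.0375, -0.026, 0.022] [442.   8.]
[0.0375, 0.026, 0] [221. -19.]
[-0.0275, 0.026, 0.022] [222. 248.]
[-0.0275, -0.026, 0.022] [423. 248.]
[-0.0375, 0.026, 0.012] [228. 256.]
[-0.0375, -0.026, 0.012] [416. 256.]
```

Request:
arm_command:
  commands: [0, 0, 0.001, 0, 0, 0, 0.4, 0, 0, 0.002, 0, 0, 0, 0.4, 0, 0, 0.003, 0, 0, 0, 0.4, 0, 0, 0.003, 0, 0, 0, 0.4]

```text
t: 4.5
eef_pos: [0.44, 0.1861, 0.001]
tool_rot: [0.0, 0.962, 0.274, -0.0]
contact_force: [-0.0, -0.9, -0.0]
gripper_width: 0.398
grasp_force: 0.0
```

Request:
arm_command:
  commands: [0, 0, -0.03, 0, 0, 0, 0.2, 0, 0, -0.04, 0, 0, 0, 0, 0, 0, -0.04, 0, 0, 0, 0, 0, 0, -0.04, 0, 0, 0, 0, 0, 0, -0.04, 0, 0, 0, 0]

```text
t: 5.0
eef_pos: [0.4395, 0.1858, 0.0404]
tool_rot: [0.0, 0.962, 0.274, -0.001]
contact_force: [0.3, 0.4, 0.0]
gripper_width: 0.001
grasp_force: 0.0
```

Run:
```python
from h import *
W=read_camera('wrist');a=cv2.resize(W['img'][180:384,130:400],None,fx=2.5,fy=2.5)
S=read_camera('scene');b=cv2.resize(S['img'][120:200,190:290],None,fx=5,fy=5)[:,:500]
cv2.imwrite('pics/w4.png',a[:,:,::-1]);cv2.imwrite('pics/s4.png',b[:,:,::-1])
o=get_obs();p=o['eef_pos'];Rm=R.from_quat(o['tool_rot'],scalar_first=True).as_matrix();print(p,o['gripper_width'])
def proj(c,P):
    q=c['pose'][:3,:3].T@(P-c['pose'][:3,3]);th=np.arctan2(np.hypot(*q[:2]),q[2]);K=c['camera_matrix'];s=th/np.hypot(*q[:2]);return np.array([q[0]*s*K[0,0]+K[0,2],q[1]*s*K[1,1]+K[1,2]])
for x in(.011,-.011):
  for z in(0,-.01,-.02,-.03,-.04): print(x,z,(proj(W,p+Rm@[x,0,z])-[130,180])*2.5)
Ps=S['pose'];q=Ps[:3,:3].T@(p-Ps[:3,3]);uv=S['camera_matrix']@q;print('tcp in scene crop',(uv[:2]/uv[2]-[190,120])*5)
```

```text
[0.43951011 0.18586499 0.04040411] -0.0027027812229647864
0.011 0 [309.42710998  78.58073344]
0.011 -0.01 [309.33761057  94.44507672]
0.011 -0.02 [309.23887172 112.00113362]
0.011 -0.03 [309.12951667 131.51162278]
0.011 -0.04 [309.00791788 153.29018251]
-0.011 0 [309.32638127 154.43647815]
-0.011 -0.01 [309.23819421 173.06017411]
-0.011 -0.02 [309.1419184  193.45748902]
-0.011 -0.03 [309.03655809 215.85887766]
-0.011 -0.04 [308.92099023 240.52761261]
tcp in scene crop [231.07509273 223.6197935 ]
```

View pics/w4.png

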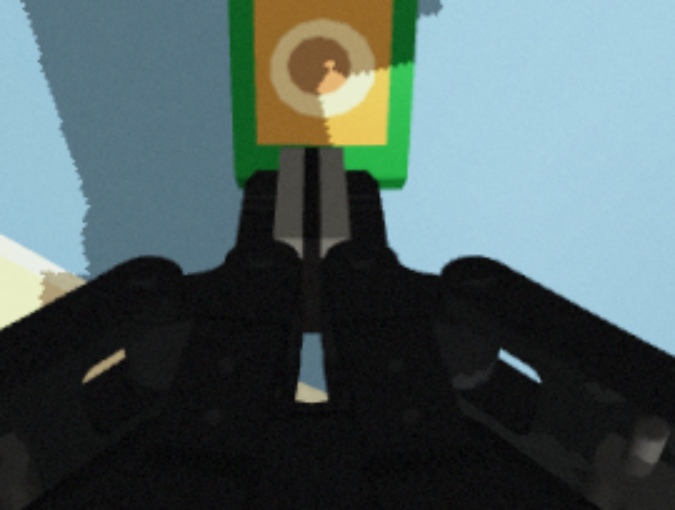

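View pics/s4.png

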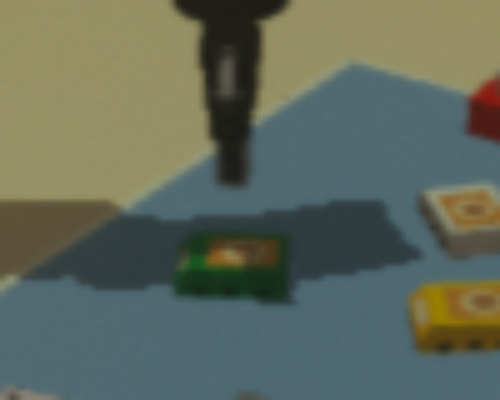

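Both views put the real fingertips well above the reported TCP. In the scene crop they end at row 185 against a predicted 224. In the wrist crop they end at row 150, which fits about 37 mm behind the TCP. So I'll correct for a tip about 37 mm behind the TCP when shut and further back when open, then descend carefully watching force.

Request:
arm_command:
  commands: [0, 0, 0, 0, 0, 0, 1, 0, 0, 0, 0, 0, 0, 1, 0, 0, 0.015, 0, 0, 0, 1, 0, 0, 0.03, 0, 0, 0, 1, 0, 0, 0.045, 0, 0, 0, 1, 0, 0, 0.055, 0, 0, 0, 1, 0, 0, 0.062, 0, 0, 0, 1, 0, 0, 0.062, 0, 0, 0, 1]

```text
t: 5.9
eef_pos: [0.4396, 0.186, -0.0215]
tool_rot: [0.0, 0.962, 0.275, -0.001]
contact_force: [-0.8, 0.3, 0.1]
gripper_width: 0.997
grasp_force: 0.0
```

Request:
arm_command:
  commands: [-0.002, 0.004, 0.005, 0, 0, 0, 1, -0.002, 0.004, 0.01, 0, 0, 0, 1, -0.002, 0.004, 0.013, 0, 0, 0, 1, -0.002, 0.004, 0.013, 0, 0, 0, 0.7, -0.002, 0.004, 0.013, 0, 0, 0, 0.4, -0.002, 0.004, 0.013, 0, 0, 0, 0.4, -0.002, 0.004, 0.013, 0, 0, 0, 0.4, -0.002, 0.004, 0.013, 0, 0, 0, 0.4]
  force: 40

```text
t: 6.7
eef_pos: [0.4407, 0.182, -0.0336]
tool_rot: [-0.0, 0.962, 0.274, 0.0]
contact_force: [-0.2, -0.3, 2.8]
gripper_width: 0.601
grasp_force: 42.2
```

Request:
arm_command:
  commands: [0, 0, -0.03, 0, 0, 0, 0.4, 0, 0, -0.075, 0, 0, 0, 0.4, -0.073, 0.33, -0.085, 0, 0, 19.1, 0.4, -0.073, 0.33, -0.085, 0, 0, 19.1, 0.4, -0.073, 0.33, -0.085, 0, 0, 19.1, 0.4, -0.073, 0.33, -0.085, 0, 0, 19.1, 0.4, -0.073, 0.33, -0.085, 0, 0, 19.1, 0.4, -0.073, 0.33, -0.085, 0, 0, 19.1, 0.4]

```text
t: 7.5
eef_pos: [0.54, -0.1033, 0.05]
tool_rot: [0.0, 0.994, 0.111, -0.0]
contact_force: [1.5, 1.1, -0.8]
gripper_width: 0.603
grasp_force: 42.7
```

Request:
arm_command:
  commands: [0, 0, 0, 0, 0, 0, 0.4, 0, 0, 0, 0, 0, 0, 0.4, 0, 0, 0, 0, 0, 0, 0.4]

```text
t: 7.8
eef_pos: [0.5393, -0.0998, 0.0497]
tool_rot: [-0.0, 0.994, 0.112, -0.0]
contact_force: [0.9, -0.4, -1.0]
gripper_width: 0.597
grasp_force: 42.7
```

Run:
```python
from h import *
W=read_camera('wrist');save(W,'w5');np.savez('w5',**W);o=get_obs();print(o['eef_pos'],o['contact_force'],R.from_quat(o['tool_rot'],scalar_first=True).as_matrix().round(4).tolist())
```

```text
[ 0.53941676 -0.09928491  0.04985967] [ 0.57386497  0.07334785 -0.74993877] [[0.9748, 0.2232, -0.0008], [0.2232, -0.9748, 0.0008], [-0.0006, -0.001, -1.0]]
```

View pics/w5.png

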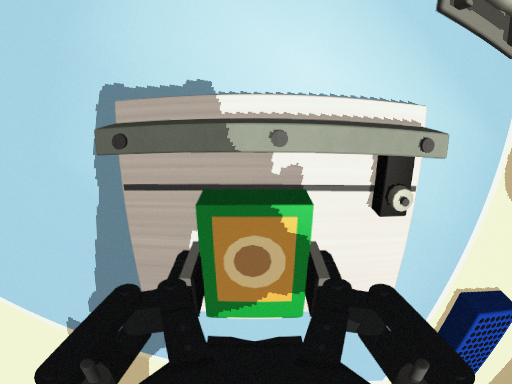

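The block is held level and square at (254,250). The fence's lower edge is near row 155, and the stop's corner is near (373,212). I'll cross-check the fence and stop positions from this view.

Run:
```python
from h import *
V=dict(np.load('w5.npz'));print(V['pose'][:3,3])
g=cv2.GaussianBlur(cv2.cvtColor(V['img'],cv2.COLOR_RGB2GRAY),(3,3),0).astype(float)
ux=np.array([.9755,.2198]);uy=np.array([-.2198,.9755])
P=[];
for u in range(310,366,4):
    r=np.diff(g[145:170,u]);P.append(onz(V,u,145.5+r.argmax(),.05,True)[:2])
P=np.array(P);print('fence top edge bedx',(P@ux).round(4))
a=onz(V,340,154,.016,True)[:2];print('if z=.016',a@ux)
h=cv2.cvtColor(V['img'],cv2.COLOR_RGB2HSV)
m=(h[...,2]<60).astype('uint8'); 
for v in(170,180,195,205):
    k=np.where(g[v,355:385]<70)[0]; 
    if len(k): u=354.5+k[0]; print('stop',v,u,[round(onz(V,u,v,z,True)[:2]@uy,4) for z in(.016,.034)])
gm=green(V,.085); print(gm[1:3]); 
for z in(.085,.105): print(gm[0],[ (green(V,z)[0]@e).round(4) for e in(ux,uy)])
```

```text
[ 0.62170814 -0.08140822  0.22480179]
fence top edge bedx [0.5539 0.5539 0.554  0.5541 0.5541 0.5536 0.5536 0.5537 0.5538 0.5539
 0.554  0.554  0.5541 0.5542]
if z=.016 0.54659973620886
stop 170 376.5 [np.float64(-0.3099), np.float64(-0.3018)]
stop 180 374.5 [np.float64(-0.3092), np.float64(-0.3011)]
stop 195 372.5 [np.float64(-0.3091), np.float64(-0.3011)]
stop 205 371.5 [np.float64(-0.3095), np.float64(-0.3014)]
((84.9345932006836, 60.80374526977539), np.float32(13.04462))
[ 0.53495862 -0.10102629] [np.float64(0.4996), np.float64(-0.2161)]
[ 0.53495862 -0.10102629] [np.float64(0.5124), np.float64(-0.2161)]
```

Request:
arm_command:
  commands: [0.006, 0.041, 0, 0, 0, 0, 0.4, 0.006, 0.041, 0.02, 0, 0, 0, 0.4, 0.006, 0.041, 0.04, 0, 0, 0, 0.4, 0.006, 0.041, 0.052, 0, 0, 0, 0.4, 0.006, 0.041, 0.06, 0, 0, 0, 0.4, 0.006, 0.041, 0.064, 0, 0, 0, 0.4, 0.006, 0.041, 0.064, 0, 0, 0, 0.4]

```text
t: 8.55
eef_pos: [0.5549, -0.1392, -0.014]
tool_rot: [-0.0, 0.994, 0.112, -0.0]
contact_force: [0.1, 0.4, -1.9]
gripper_width: 0.599
grasp_force: 42.7
```

Expected contact near TCP z = -0.0176.

Request:
arm_command:
  commands: [0, 0, 0.001, 0, 0, 0, 0.4, 0, 0, 0.002, 0, 0, 0, 0.4, 0, 0, 0.003, 0, 0, 0, 0.4, 0, 0, 0.0035, 0, 0, 0, 0.4, 0, 0, 0.0035, 0, 0, 0, 0.4]

```text
t: 9.05
eef_pos: [0.5549, -0.1399, -0.0174]
tool_rot: [0.0, 0.994, 0.111, 0.0]
contact_force: [-1.0, -0.6, -1.7]
gripper_width: 0.6
grasp_force: 42.7
```

Request:
arm_command:
  commands: [0, 0, 0.0005, 0, 0, 0, 0.4, 0, 0, 0.001, 0, 0, 0, 0.4, 0, 0, 0.0015, 0, 0, 0, 0.4, 0, 0, 0.0015, 0, 0, 0, 0.4]

```text
t: 9.45
eef_pos: [0.5557, -0.14, -0.0176]
tool_rot: [0.0, 0.994, 0.111, 0.001]
contact_force: [-2.6, -0.2, 11.3]
gripper_width: 0.599
grasp_force: 44.2
```

Request:
arm_command:
  commands: [0.001, 0, -0.001, 0, 0, 0, 0.4, 0.002, 0, -0.001, 0, 0, 0, 0.4, 0.003, 0, -0.001, 0, 0, 0, 0.4, 0.003, 0, -0.001, 0, 0, 0, 0.4]

```text
t: 9.85
eef_pos: [0.5584, -0.1393, -0.0175]
tool_rot: [0.0, 0.994, 0.111, 0.0]
contact_force: [-0.5, -1.2, 4.2]
gripper_width: 0.604
grasp_force: 43.5
```

Request:
arm_command:
  commands: [0.001, 0, 0, 0, 0, 0, 0.4, 0.002, 0, 0, 0, 0, 0, 0.4, 0.003, 0, 0, 0, 0, 0, 0.4, 0.003, 0, 0, 0, 0, 0, 0.4]

```text
t: 10.25
eef_pos: [0.5605, -0.1388, -0.0175]
tool_rot: [0.0, 0.994, 0.111, -0.0]
contact_force: [-4.3, -0.5, 7.6]
gripper_width: 0.596
grasp_force: 43.7
```

Request:
arm_command:
  commands: [0.001, 0, -0.0005, 0, 0, 0, 0.4, 0.0015, 0, -0.0005, 0, 0, 0, 0.4, 0.0015, 0, -0.0005, 0, 0, 0, 0.4]

```text
t: 10.55
eef_pos: [0.5604, -0.1388, -0.0175]
tool_rot: [0.0, 0.994, 0.111, -0.002]
contact_force: [-6.2, -0.8, 7.8]
gripper_width: 0.596
grasp_force: 43.9
```

Request:
arm_command:
  commands: [-0.001, 0, -0.001, 0, 0, 0, 0.75, -0.001, 0, -0.001, 0, 0, 0, 0.75, -0.001, 0, -0.001, 0, 0, 0, 0.75, -0.001, 0, -0.02, 0, 0, 0, 0.75, -0.001, 0, -0.05, 0, 0, 0, 0.75, -0.001, -0.055, -0.05, 0, 0, 0, 0, -0.001, -0.055, -0.05, 0, 0, 0, 0, -0.001, -0.055, -0.05, 0, 0, 0, 0]

```text
t: 11.35
eef_pos: [0.5492, -0.0823, 0.0328]
tool_rot: [-0.0, 0.994, 0.113, 0.0]
contact_force: [-0.1, -0.1, 0.1]
gripper_width: 0.244
grasp_force: 0.0
```

```bash
cat >> h.py <<'E'
ux=np.array([.9755,.2198]);uy=np.array([-.2198,.9755])
def state():
    o=get_obs();p=o['eef_pos'];f=o['contact_force'];M=R.from_quat(o['tool_rot'],scalar_first=True).as_matrix()
    print('t',o['t'],'bed xyz',(p[:2]@ux).round(4),(p[:2]@uy).round(4),p[2].round(4),'F bed',(f[:2]@ux).round(1),(f[:2]@uy).round(1),f[2].round(1),'toolz',M[:,2].round(3),'w',round(o['gripper_width'],3),'q',o['q'].round(2))
def rep(c,z=.03):
    g=green(c,z); print('green bed xy',(g[0]@ux).round(4),(g[0]@uy).round(4),np.round(g[1],1),'yaw',round(float(g[2]),1))
E
python3 - <<'E'
from h import *
W=read_camera('wrist');np.savez('w6',**W)
state();rep(W,.038);rep(W,.028);print(green(W)[3].tolist())
E
```

```text
t 11.4 bed xyz 0.5173 -0.2028 0.0325 F bed 0.4 -0.7 -0.8 toolz [ 0. -0. -1.] w 0.154 q [ 0.35  0.53 -0.4   1.95  0.3   0.72 -1.57]
green bed xy 0.5184 -0.2569 [64.8 55.4] yaw 12.5
green bed xy 0.5134 -0.2601 [68.6 58.6] yaw 12.5
[[384, 185], [383, 194], [380, 215], [372, 256], [371, 261], [370, 264], [368, 266], [363, 269], [311, 271], [306, 271], [304, 265], [299, 249], [298, 240], [298, 234], [299, 213], [302, 182], [364, 182], [384, 183]]
```

Request:
arm_command:
  commands: [0, 0, 0.015, 0, 0, 0, 0, 0, 0, 0.03, 0, 0, 0, 0, 0, 0, 0.042, 0, 0, 0, 0, 0, 0, 0.046, 0, 0, 0, 0, 0, 0.01, 0.046, 0, 0, 0, 0, 0, 0.016, 0.046, 0, 0, 0, 0, 0, 0.02, 0.046, 0, 0, 0, 0]

```text
t: 12.1
eef_pos: [0.5541, -0.1056, -0.013]
tool_rot: [0.0, 0.994, 0.11, 0.0]
contact_force: [0.2, 0.0, -0.0]
gripper_width: 0.0
grasp_force: 0.1
```

Run:
```python
from h import *
state();rep(read_camera('wrist'),.038)
```

```text
t 12.1 bed xyz 0.5173 -0.2248 -0.013 F bed 0.2 -0.0 -0.0 toolz [ 0.001 -0.001 -1.   ] w 0.0 q [ 0.36  0.61 -0.36  1.95  0.35  0.64 -1.57]
green bed xy 0.5202 -0.2637 [58.7 53.8] yaw 12.3
```

Request:
arm_command:
  commands: [0, 0.004, 0, 0, 0, 0, 0, 0, 0.008, 0, 0, 0, 0, 0, 0, 0.011, 0, 0, 0, 0, 0, 0, 0.013, 0, 0, 0, 0, 0, 0, 0.015, 0, 0, 0, 0, 0, 0, 0.015, 0, 0, 0, 0, 0]

```text
t: 12.75
eef_pos: [0.5569, -0.1192, -0.0134]
tool_rot: [0.0, 0.994, 0.111, 0.0]
contact_force: [0.6, 0.3, 0.4]
gripper_width: 0.003
grasp_force: 0.0
```

Run:
```python
from h import *
state();rep(read_camera('wrist'),.038)
```

```text
t 12.75 bed xyz 0.517 -0.2387 -0.0134 F bed 0.7 0.2 0.4 toolz [ 0. -0. -1.] w 0.003 q [ 0.38  0.62 -0.36  1.94  0.35  0.65 -1.55]
green bed xy 0.5197 -0.2779 [59.3 53.9] yaw 12.8
```

Request:
arm_command:
  commands: [0, 0.002, 0, 0, 0, 0, 0, 0, 0.003, 0, 0, 0, 0, 0, 0, 0.004, 0, 0, 0, 0, 0, 0, 0.0045, 0, 0, 0, 0, 0, 0, 0.005, 0, 0, 0, 0, 0, 0, 0.005, 0, 0, 0, 0, 0]

```text
t: 13.4
eef_pos: [0.5579, -0.1235, -0.0135]
tool_rot: [-0.0, 0.994, 0.111, -0.0]
contact_force: [0.2, 1.2, 0.1]
gripper_width: 0.002
grasp_force: 0.6
```

Run:
```python
from h import *
state();rep(read_camera('wrist'),.038)
```

```text
t 13.4 bed xyz 0.5171 -0.2431 -0.0135 F bed 0.4 1.2 0.1 toolz [-0.  0. -1.] w 0.002 q [ 0.39  0.62 -0.36  1.93  0.34  0.65 -1.54]
green bed xy 0.5199 -0.282 [58.7 54.3] yaw 12.1
```

Request:
arm_command:
  commands: [0, 0.0005, 0, 0, 0, 0, 0, 0, 0.001, 0, 0, 0, 0, 0, 0, 0.0015, 0, 0, 0, 0, 0, 0, 0.002, 0, 0, 0, 0, 0, 0, 0.002, 0, 0, 0, 0, 0]

```text
t: 13.95
eef_pos: [0.5579, -0.1236, -0.0135]
tool_rot: [-0.001, 0.994, 0.112, -0.0]
contact_force: [-1.9, 6.0, 1.9]
gripper_width: -0.003
grasp_force: 3.5
```

Run:
```python
from h import *
state();rep(read_camera('wrist'),.038)
```

```text
t 13.95 bed xyz 0.5171 -0.2432 -0.0135 F bed -0.5 6.2 1.9 toolz [-0.001  0.002 -1.   ] w -0.003 q [ 0.39  0.62 -0.36  1.93  0.34  0.65 -1.53]
green bed xy 0.5204 -0.2821 [57.8 54.1] yaw 12.1
```

Request:
arm_command:
  commands: [0, -0.004, 0, 0, 0, 0, 0, 0, -0.004, -0.05, 0, 0, 0, 0, -0.035, 0.039, -0.1, 0, 45, 0, 0, -0.035, 0.039, -0.1, 0, 45, 0, 0, -0.035, 0.039, -0.1, 0, 45, 0, 0, -0.035, 0.039, -0.1, 0, 45, 0, 0, -0.035, 0.039, -0.1, 0, 45, 0, 0, -0.035, 0.039, -0.1, 0, 45, 0, 0]

```text
t: 14.8
eef_pos: [0.5224, -0.1812, 0.0705]
tool_rot: [-0.019, 0.965, 0.105, 0.241]
contact_force: [-0.2, -0.5, -0.2]
gripper_width: -0.002
grasp_force: 0.0
```

Run:
```python
from h import *
state();rep(read_camera('wrist'),.038)
```

```text
t 14.8 bed xyz 0.4698 -0.2916 0.0705 F bed -0.4 -0.4 -0.2 toolz [ 0.461  0.087 -0.883] w -0.002 q [ 1.18  0.5  -0.94  2.24  0.72  0.21 -1.64]
green bed xy 0.5151 -0.2827 [74.9 52.7] yaw 12.5
```

Request:
arm_command:
  commands: [0, 0, 0, 0, 16, 0, 0, 0, 0, 0, 0, 16, 0, 0, 0, 0, 0, 0, 16, 0, 0, 0, 0, 0, 0, 16, 0, 0]

```text
t: 15.25
eef_pos: [0.5148, -0.183, 0.0574]
tool_rot: [-0.026, 0.949, 0.107, 0.296]
contact_force: [-0.5, 0.2, 0.0]
gripper_width: 0.001
grasp_force: 0.0
```

Run:
```python
from h import *
state()
```

```text
t 15.25 bed xyz 0.462 -0.2917 0.0574 F bed -0.4 0.3 0.0 toolz [ 0.556  0.112 -0.823] w 0.001 q [ 1.42  0.69 -1.17  2.32  1.6   0.24 -2.37]
```

```bash
cat >> h.py <<'E'
def tomove(b):
    o=get_obs();M=R.from_quat(o['tool_rot'],scalar_first=True).as_matrix();p=o['eef_pos']
    cur=np.array([p[:2]@ux,p[:2]@uy,p[2]]);B=np.eye(3);B[:2,0]=ux;B[:2,1]=uy
    print('bed axes of tool cols',(B.T@M).round(3).tolist()); print('move',(M.T@B@(np.array(b)-cur)).round(4)); print('diag 1mm',(M.T@B@[.0007,0,-.0007]).round(5))
E
python3 - <<'E'
from h import *
tomove([.4813,-.283,.0104])
E
```

```text
bed axes of tool cols [[0.823, -0.002, 0.567], [0.007, -1.0, -0.013], [0.567, 0.015, -0.823]]
move [-0.0107 -0.0094  0.0495]
diag 1mm [ 1.8e-04 -1.0e-05  9.7e-04]
```

Request:
arm_command:
  commands: [-0.0107, -0.0094, 0.015, 0, 0, 0, 0, -0.0107, -0.0094, 0.03, 0, 0, 0, 0, -0.0107, -0.0094, 0.042, 0, 0, 0, 0, -0.0107, -0.0094, 0.0495, 0, 0, 0, 0, -0.0107, -0.0094, 0.0495, 0, 0, 0, 0]

```text
t: 15.75
eef_pos: [0.5319, -0.1694, 0.0098]
tool_rot: [-0.026, 0.949, 0.107, 0.295]
contact_force: [0.5, 0.4, -0.4]
gripper_width: 0.001
grasp_force: 0.0
```

Run:
```python
from h import *
state();rep(read_camera('wrist'),.038);tomove([.4925,-.283,-.0008])
```

```text
t 15.75 bed xyz 0.4816 -0.2821 0.0098 F bed 0.5 0.3 -0.4 toolz [ 0.554  0.114 -0.824] w 0.001 q [ 1.36  0.87 -1.18  2.31  1.9   0.4  -2.6 ]
green bed xy 0.514 -0.2829 [77.6 52.3] yaw 12.7
bed axes of tool cols [[0.824, -0.0, 0.566], [0.008, -1.0, -0.011], [0.566, 0.014, -0.824]]
move [0.0027 0.0007 0.0154]
diag 1mm [ 1.8e-04 -1.0e-05  9.7e-04]
```

Request:
arm_command:
  commands: [0.001, 0, 0.006, 0, 0, 0, 0, 0.002, 0, 0.011, 0, 0, 0, 0, 0.0026, 0, 0.014, 0, 0, 0, 0, 0.0026, 0, 0.014, 0, 0, 0, 0]

```text
t: 16.2
eef_pos: [0.542, -0.1672, 0.0006]
tool_rot: [-0.026, 0.949, 0.108, 0.296]
contact_force: [-0.4, 0.9, -1.0]
gripper_width: -0.003
grasp_force: 0.0
```

Run:
```python
from h import *
state();rep(read_camera('wrist'),.038)
```

```text
t 16.2 bed xyz 0.4919 -0.2823 0.0006 F bed -0.2 1.0 -1.0 toolz [ 0.556  0.113 -0.823] w -0.003 q [ 1.34  0.91 -1.18  2.3   1.93  0.43 -2.62]
green bed xy 0.5147 -0.2829 [76.2 52.3] yaw 12.7
```

Request:
arm_command:
  commands: [0.0002, 0, 0.001, 0, 0, 0, 0, 0.0004, 0, 0.002, 0, 0, 0, 0, 0.0006, 0, 0.003, 0, 0, 0, 0, 0.0008, 0, 0.004, 0, 0, 0, 0, 0.0008, 0, 0.004, 0, 0, 0, 0]

```text
t: 16.75
eef_pos: [0.544, -0.167, -0.0015]
tool_rot: [-0.025, 0.949, 0.108, 0.296]
contact_force: [-14.1, -3.3, 18.4]
gripper_width: 0.003
grasp_force: 11.4
```

Run:
```python
from h import *
state()
```

```text
t 16.75 bed xyz 0.494 -0.2825 -0.0015 F bed -14.4 -0.1 18.4 toolz [ 0.556  0.112 -0.824] w 0.003 q [ 1.33  0.92 -1.18  2.29  1.94  0.44 -2.63]
```

Request:
arm_command:
  commands: [-0.0001, 0, -0.0006, 0, 0, 0, 0, -0.0001, 0, -0.0006, 0, 0, 0, 0, -0.0001, 0, -0.0006, 0, 0, 0, 0, -0.0001, 0, -0.0006, 0, 0, 0, 0]

```text
t: 17.15
eef_pos: [0.5439, -0.167, -0.0013]
tool_rot: [-0.026, 0.949, 0.108, 0.296]
contact_force: [-7.0, -2.2, 9.2]
gripper_width: 0.002
grasp_force: 5.9
```

Run:
```python
from h import *
state();rep(read_camera('wrist'),.038);state()
```

```text
t 17.15 bed xyz 0.4939 -0.2824 -0.0013 F bed -7.3 -0.6 9.2 toolz [ 0.556  0.112 -0.823] w 0.002 q [ 1.33  0.92 -1.18  2.29  1.94  0.44 -2.63]
green bed xy 0.5149 -0.2829 [76.  52.2] yaw 12.8
t 17.2 bed xyz 0.4939 -0.2824 -0.0013 F bed -7.3 -0.1 9.1 toolz [ 0.556  0.112 -0.823] w -0.005 q [ 1.33  0.92 -1.18  2.29  1.94  0.44 -2.63]
```

```bash
python3 -c "
from station import hand_in;print(hand_in())"
```

```text
the job is handed in; nothing more can be done
None
```

I handed in with the green block flush against the fence and the stop, label end outward, as far as force and camera readings show; the fingers hold it with a diagonal push of about 11.7 N (7.3 N toward the fence, 9.1 N down), at about 17 s, and no verdict came back.

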